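Dip the oil gauge of the vacuum pump and show it for reading

TASK

Take the two bits of broken cork off the white reading plate and put them in the blue waste tray. Then take the yellow-handled gauge rod from its cradle, push it down the sloping guide tube of the pump until its collar stops on the rim, and draw it right out again. Finish holding the rod still and level in the gripper, its tip about 15 cm above the cleared white plate; do not put it down, and leave the pot, the dish and the marker pen alone.

Things in the scene. Friction and masses are not known exactly. Their poses are not given: they have to be found in the camera images.
- cork_1: loose bit of cork, about 20 mm in x, 28 mm in y, 21 mm high, with a lumpy top; origin at the centre of its underside; starts on the reading plate
- cork_2: second loose bit of cork, same size and origin
- reading_plate: fixed flat white plate, 100 mm in x, 130 mm in y, 8 mm thick; origin at the centre of its underside on the bench
- waste_tray: fixed open blue plastic tray, outside 58 mm in x, 116 mm in y, 41 mm high; origin at the centre of its underside
- cradle: fixed white cradle for the rod: base 200 x 50 x 10 mm, two notched posts 74 mm high at x = +55 mm (holds the shank) and x = -100 mm (holds the end of the handle), each 14 mm long in x; lift the rod straight up out of the notches; origin on the bench under the rod's collar, x towards the rod's tip
- gauge_rod: loose gauge rod of 90 g, lying level with its axis 65 mm above the bench at the start. Origin on its axis, on the face of the collar that looks to the tip; x points along the rod to the tip. Steel shank of 8 mm diameter with a tapered tip from x = 0 to +100 mm; brass collar of 40 mm diameter from x = -6 to 0; yellow bar handle 16 mm wide (y) and 14 mm high (z) from x = -116 to -6 mm
- rod_tip (a point): tip of the gauge rod, 100 mm from the collar's stop face
- rod_grip (a point): point on the rod's axis inside the handle where it is gripped, 55 mm behind the collar's stop face, about midway between collar and rear post
- pump: fixed blue bench vacuum pump, housing 120 x 90 mm (x from -75 to +45 mm) and 108 mm high with small fittings on top to 125 mm, grey motor end to x = -110 mm; origin on the bench; the guide tube leans out over its +x side
- guide_tube: fixed steel guide tube of the pump, its axis 35 degrees above the horizontal. Origin at the centre of its mouth, in the rim's plane, 155 mm above the bench; z points along the tube outwards and up: the rod goes in along -z. Funnel mouth 33 mm outer, 27 mm inner diameter, narrowing within 17 mm to a bore of 13 mm; 115 mm deep, open below: only the collar on the rim stops the rod
- reagent_pot: bystander: loose white pot with green lid, 46 mm diameter, 72 mm high; origin at its underside
- petri_dish: bystander: loose closed dish, 60 mm diameter, 15 mm high; origin at its underside
- marker_blue: bystander: loose marker pen with blue cap, lying, 135 mm along its y, 13 mm high; origin at its underside
Not all that is in view belongs to the job. Of the things that look like the gauge_rod, the larger one is meant.

How it is judged:
On the way, in this order (a step that is already met when the one before it is completed fails the run):
1. both bits of cork lie in the waste tray (x of cork_1 in the frame of waste_tray between -0.029 and 0.029 m and y of cork_1 in the frame of waste_tray between -0.058 and 0.058 m and z of each of cork_1, cork_2 in the frame of waste_tray below 0.04 m and contact force between the fingers and cork_1 below 0.1 N and x of cork_2 in the frame of waste_tray between -0.029 and 0.029 m and y of cork_2 in the frame of waste_tray between -0.058 and 0.058 m and contact force between the fingers and cork_2 below 0.1 N), for 0.2 s.
2. the rod is in the guide tube with its collar on the rim (distance between gauge_rod and guide_tube below 0.008 m and z of gauge_rod in the frame of guide_tube below 0.004 m and z of rod_tip in the frame of guide_tube below -0.09 m and angle between the x axis of gauge_rod and the z axis of guide_tube, either way round below 0.12 rad), for 0.1 s.
3. the rod is drawn right out of the tube (z of rod_tip in the frame of guide_tube above 0.005 m), for 0.1 s.
At the end, for the whole second after the job is handed in: Both corks lie in the waste tray; the rod is held in the fingers, still (under 3 cm/s), touching neither pump nor cradle, level within 8.5 degrees, its tip over the 100 x 130 mm reading plate and 8 to 23 cm above the plate's underside (all of step 1 and x of rod_tip in the frame of reading_plate between -0.05 and 0.05 m and y of rod_tip in the frame of reading_plate between -0.065 and 0.065 m and z of rod_tip in the frame of reading_plate between 0.08 and 0.23 m and angle between gauge_rod's own x axis and vertical between 1.42 and 1.72 rad and contact force between the fingers and gauge_rod above 2 N and contact force between gauge_rod and pump below 0.1 N and contact force between gauge_rod and cradle below 0.1 N and linear speed of gauge_rod below 0.03 m/s); the arm keeps its last pose, push and grip.
It fails at once if a bystander (pot, dish or marker pen) is pushed more than 3 cm (distance of any of reagent_pot, petri_dish, marker_blue from where it was at the start of the episode above 0.03 m).
It fails at once if the pot is knocked over (angle between reagent_pot's own z axis and vertical above 0.5 rad).
It also fails if it takes over 72 s, if anything falls off the work surface, if the arm or the gripper's body presses on something with over 40 N, if the wrist force passes 120 N, or if a joint passes its speed limit or range.

ROBOT

A 7-joint arm with a two-finger parallel gripper is mounted at the origin on a cart in front of the work surface, level with it; the furniture and walls round the work are solid. World frame = base frame: x ahead of the robot, y to its left, z up, the work surface at z = 0. Lengths are in m, angles in rad, forces in N, time in s.
With the tool pointing down it reaches from about 0.35 to 0.9 m from the base axis. Payload 7.2 kg.
Tool frame: the origin (TCP) lies between the finger pads; the fingertips stand 11 mm ahead of it and the grasp point (between the pads) lies 8 mm behind it; z points along the fingers, y is the line along which they close (so a half turn about z gives the same grasp; the last joint's range is limited). The gripper opens to 88 mm and grips with 3 to 60 N. Pads are 20 mm wide; open, the fingers measure 115 mm over their backs; the gripper's body (75 mm by 178 mm) begins 61 mm behind the grasp point.
Start: joints at [-1.398, 0.411, -0.013, 1.596, 0.006, 1.134, -0.082], TCP at [0.149, 0.607, 0.234] pointing down, gripper open.
Joint ranges: [-2.95, 2.95], [-0.29, 1.99], [-1.47, 1.44], [0.14, 2.54], [-1.03, 4.17], [0.13, 1.85], [-2.86, 2.86]. Speed limits (rad/s): [2.39, 2.39, 3.01, 3.01, 3.14, 3.14, 3.14].

INTERFACE

Orientations are given as a unit quaternion [w, x, y, z].
In Python, from bench import bot, solver, monitor, vision gives the robot as it stands. Calls block until the motion is done:
- bot.goto(position, orientation): joint-space move of the TCP to a pose.
- bot.servo_line(position, frame=None, max_speed=0.15): straight line of the TCP; frame=None keeps the orientation; max_speed is the mean speed in m/s.
- bot.move_joints(angles): joint-space move.
- bot.set_gripper(opening, f_grip=None): finger opening in m; f_grip is the grip in N (None keeps the last); returns when the fingers have stopped.
- bot.sleep(seconds).
- solver.solve_ik(position, orientation): joint angles nearest the present ones, or None.
- monitor.observe(): the state.
- vision.snapshot(name): name is "scene" or "top" or "wrist"; returns a dict with "image" (384x512x3 uint8, red, green, blue), "camera_matrix" (3x3 intrinsics, pixels), "position" and "attitude" of the camera in the world. Camera axes: x right, y down, z forward; pixel columns grow to the right and rows downward; lengths in m; the calibration is good to about 2 mm. The wrist camera is an equidistant fisheye: a pixel r from the principal point sees the ray r / f radians off the axis. A picture is of the moment at which its call begins. There is no depth.
A pose or a line that the arm cannot do raises bot.Unreachable and nothing moves.
- bot.finish_job(): hands the job in; it is judged then, once.
The state is a dict: "time": time; "joints": joint angles; "dq": joint speeds; "tau": joint torques, N m; "tool_pos": TCP position; "orientation": TCP orientation; "wrist_force": force on the tool from outside, world axes, zero at the start; "torque": the same for the moment, N m; "finger_gap": finger opening in m; "gripper_force": force on a finger pad.
Only numpy, scipy, OpenCV 4.12 (cv2) and the standard library are available. Lean on these libraries where they do the work, as an engineer would, in place of code of your own. Each camera call takes 0.05 s, during which the arm holds its last target. There are 200 camera calls.

## Working session

There is one attempt and no reset: what is moved stays moved. The work goes in short steps, each a Python script; the robot and the scene stay as the last script left them, time stands still between calls to the robot, and variables do not carry over. Pictures are saved under pics/ and viewed, at most 15 in all, crops included, and the job is handed in when it is done.

```bash
mkdir -p pics; ls; cat > h.py <<'E'
import numpy as np, cv2, pickle
from scipy.spatial.transform import Rotation as R
from bench import bot, solver, monitor, vision
def Rm(q):
    q=np.array(q,float)
    return q if q.shape==(3,3) else R.from_quat(q,scalar_first=True).as_matrix()
def quat(M): return R.from_matrix(M).as_quat(scalar_first=True)
def snap(n,f):
    s=vision.snapshot(n); pickle.dump(s,open(f'pics/{f}.pkl','wb')); cv2.imwrite(f'pics/{f}.png',s['image'][:,:,::-1]); return s
def load(f): return pickle.load(open(f'pics/{f}.pkl','rb'))
def ray(s,u,v,fish=False):
    K=np.array(s['camera_matrix']); x=(u-K[0,2])/K[0,0]; y=(v-K[1,2])/K[1,1]
    if fish:
        r=np.hypot(x,y)+1e-12; d=np.array([np.sin(r)*x/r,np.sin(r)*y/r,np.cos(r)])
    else: d=np.array([x,y,1.])
    return np.array(s['position']),Rm(s['attitude'])@d
def onz(s,u,v,z,fish=False):
    p,d=ray(s,u,v,fish); return p+d*(z-p[2])/d[2]
def proj(s,P):
    K=np.array(s['camera_matrix']); c=Rm(s['attitude']).T@(np.array(P)-s['position']); return (K@(c/c[2]))[:2]
def tri(r1,r2):
    A=[];b=[]
    for p,d in (r1,r2):
        d=d/np.linalg.norm(d);M=np.eye(3)-np.outer(d,d);A.append(M);b.append(M@p)
    x=np.linalg.lstsq(np.vstack(A),np.hstack(b),rcond=None)[0]
    return x,[np.linalg.norm(A[i]@x-b[i]) for i in (0,1)]
E
python3 - <<'E'
from h import *
for n in('scene','top'):
    s=snap(n,n+'0'); print(n,s['camera_matrix'],s['position'],s['attitude'])
o=monitor.observe();print(o['time'],o['tool_pos'],o['orientation'])
E
```

```text
pics
scene [[399.53944885   0.         249.69485531]
 [  0.         399.53944885 194.62965067]
 [  0.           0.           1.        ]] [-0.07783705 -0.4892698   0.83188262] [-0.39375794  0.82121214 -0.37676358  0.16915826]
top [[416.97997941   0.         255.76870422]
 [  0.         416.97997941 187.49690566]
 [  0.           0.           1.        ]] [0.41570807 0.05478932 1.23157728] [-0.04537154  0.70997451 -0.70196199  0.03357053]
0.1 [0.14899341 0.60654996 0.23291617] [-3.49881185e-05  1.20111305e-01  9.92760184e-01 -7.00323521e-04]
```

View pics/scene0.png

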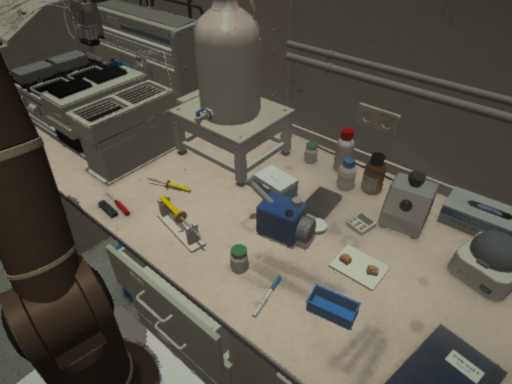

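View pics/top0.png

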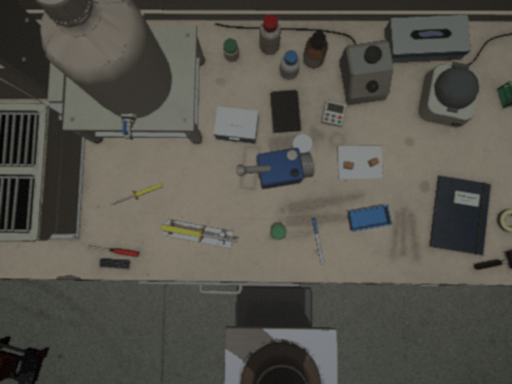

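The top view shows the cradle with a rod at about (200,233), a smaller yellow tool at (138,193), corks at (348,165) and (374,162), the tray at (369,217), and the pump at (280,168) with its tube mouth near (243,170). In the scene view the pump is at (282,218), with the tube leaning up and left to about (250,183). There are two candidates for the rod: top (182,231), in the white cradle with a collar, and top (138,193), thin and loose on the bench. The first fits because it is larger and lies in a cradle. I'll confirm it in a crop.

```bash
python3 - <<'E'
from h import *
t=load('top0')['image'][:,:,::-1]; s=load('scene0')['image'][:,:,::-1]
r=lambda im,u0,v0,w,h,k:cv2.resize(im[v0:v0+h,u0:u0+w],(w*k,h*k),interpolation=cv2.INTER_CUBIC)
a=r(t,100,170,160,90,5)
cv2.imwrite('pics/c1.png',a)
b=np.vstack([np.hstack([r(t,225,130,100,70,4),r(s,235,165,100,70,4)]),np.hstack([r(t,325,135,100,75,4),r(s,320,235,100,75,4)])])
cv2.imwrite('pics/c2.png',b)
E
```

```text
(no output)
```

View pics/c1.png

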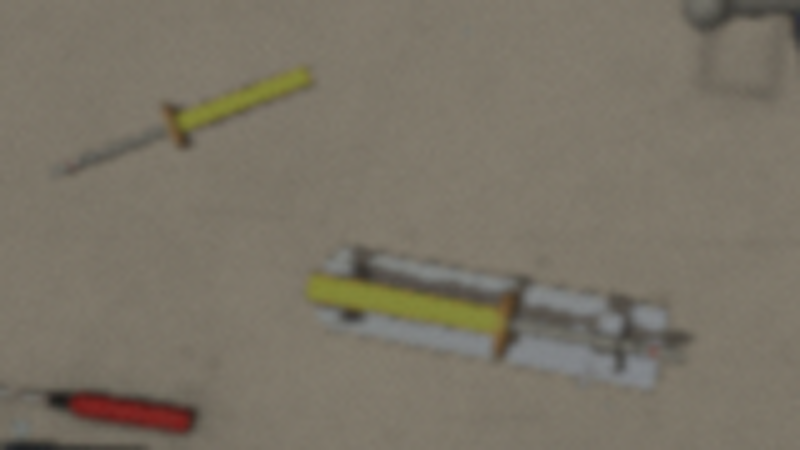

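View pics/c2.png

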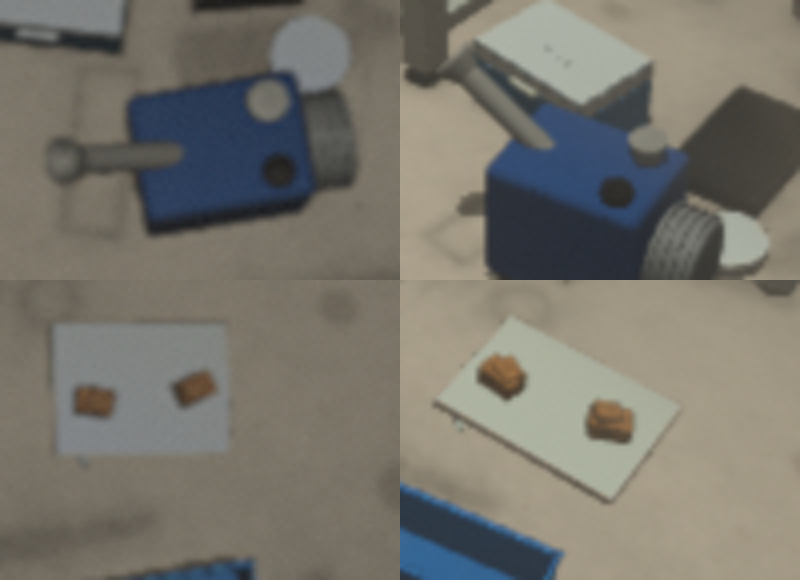

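The crop confirms it. The rod in the cradle has a handle about 40 px long (110 mm), while the loose one is clearly smaller. The rod's tip points right, towards world -y. The tube mouth is at about top (241,170), leaning towards +y, and the white disc at (302,143) is the petri dish. Next I measure by colour.

```bash
python3 - <<'E'
from h import *
t=load('top0'); s=load('scene0')
def blobs(S,lo,hi,roi,mn=20):
    h=cv2.cvtColor(S['image'],cv2.COLOR_RGB2HSV); m=cv2.inRange(h,lo,hi); k=np.zeros_like(m); u0,v0,u1,v1=roi; k[v0:v1,u0:u1]=m[v0:v1,u0:u1]
    return [c for c in cv2.findContours(k,cv2.RETR_EXTERNAL,cv2.CHAIN_APPROX_NONE)[0] if cv2.contourArea(c)>mn]
def rep(name,S,cs,z):
    for c in cs:
        P=np.array([onz(S,u,v,z)[:2] for u,v in c[:,0]]).astype(np.float32)
        (cx,cy),(w,h),a=cv2.minAreaRect(P*1000); m=cv2.moments(c); 
        bp=cv2.boxPoints(((cx,cy),(w,h),a)); e1=bp[1]-bp[0]; e2=bp[2]-bp[1]; L=e1 if np.hypot(*e1)>np.hypot(*e2) else e2
        print(name,'px',m['m10']/m['m00'],m['m01']/m['m00'],'c mm',cx,cy,'size',w,h,'long dir deg',np.degrees(np.arctan2(L[1],L[0]))%180)
h=cv2.cvtColor(t['image'],cv2.COLOR_RGB2HSV)
for p in [(348,165),(369,217),(352,155),(182,231),(278,160),(226,236)]: print(p,h[p[1],p[0]])
rep('corkT',t,blobs(t,(3,110,50),(18,255,255),(335,140,390,185)),.020)
rep('corkS',s,blobs(s,(3,110,50),(18,255,255),(325,240,395,290)),.020)
rep('tray',t,blobs(t,(95,90,40),(125,255,255),(340,195,400,240),100),.041)
rep('trayS',s,blobs(s,(95,90,40),(125,255,255),(295,275,370,335),100),.03)
rep('plate',t,blobs(t,(0,0,135),(179,35,255),(330,140,390,185),100),.008)
rep('handleT',t,blobs(t,(22,120,60),(38,255,255),(155,215,210,245)),.068)
rep('handleS',s,blobs(s,(22,120,60),(38,255,255),(150,190,192,228)),.068)
rep('collar',t,blobs(t,(3,110,40),(20,255,255),(190,220,212,245),4),.075)
rep('collarS',s,blobs(s,(3,110,40),(20,255,255),(150,190,200,240),4),.075)
rep('pumptop',t,blobs(t,(100,100,40),(130,255,255),(240,140,320,195),100),.108)
cv2.imwrite('pics/c3.png',np.vstack([cv2.resize(t['image'][150:190,225:290,::-1],None,fx=10,fy=7,interpolation=2)[:,:],cv2.resize(s['image'][165:210,235:300,::-1],None,fx=10,fy=7,interpolation=2)]))
E
```

```text
(348, 165) [ 14 117 100]
(369, 217) [106 142 117]
(352, 155) [ 75   4 133]
(182, 231) [ 31 144 133]
(278, 160) [109 126  87]
(226, 236) [15 34 76]
corkT px 348.2015503875969 164.82170542635657 c mm 620.690673828125 -193.7435302734375 size 11.871673583984375 17.72530746459961 long dir deg 90.54335
corkS px 345.3376623376623 257.49783549783547 c mm 623.177001953125 -193.97254943847656 size 24.259706497192383 21.06144905090332 long dir deg 30.358372
tray px 368.0519808226091 217.68231138026746 c mm 466.96160888671875 -247.91641235351562 size 54.956459045410156 111.9124526977539 long dir deg 100.93468
trayS px 333.4245704467354 302.7860824742268 c mm 473.74920654296875 -248.9773712158203 size 61.02240753173828 114.04624938964844 long dir deg 100.845726
handleT px 180.13083048919225 230.07167235494882 c mm 424.7962951660156 281.66741943359375 size 109.20442962646484 14.957246780395508 long dir deg 81.71491
handleS px 168.9900284900285 204.87891737891738 c mm 427.4674072265625 291.51336669921875 size 98.48546600341797 18.43307876586914 long dir deg 79.60729
collar px 200.96969696969697 230.66666666666663 c mm 422.72796630859375 224.883544921875 size 11.001670837402344 5.543124198913574 long dir deg 1.5276885
collarS px 179.2295081967213 216.0327868852459 c mm 410.1099853515625 219.874755859375 size 45.392852783203125 30.265512466430664 long dir deg 13.017209
pumptop px 279.84656357388315 167.81288659793813 c mm 600.3612670898438 9.239402770996094 size 84.67728424072266 113.15631866455078 long dir deg 99.89999
```

View pics/c3.png

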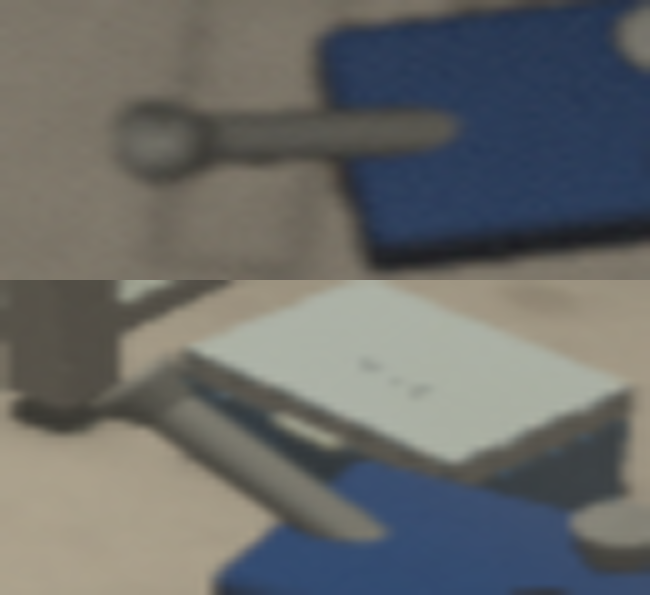

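Cross-checking sizes, the handle measures 109 x 15 mm (110 x 16 given), the tray 55 x 112 and the pump top 85 x 113, all plausible. The mouth is at about top (240.5,170). Next I move over the corks with the gripper and look with the wrist camera, checking the pump on the way.

```bash
cat >> h.py <<'E'
def down(deg):
    a=np.radians(deg); y=np.array([np.cos(a),np.sin(a),0]); z=np.array([0,0,-1.]); return quat(np.column_stack([np.cross(y,z),y,z]))
E
python3 - <<'E'
from h import *
t=load('top0')
print('cork1',onz(t,348.5,165.0,.02),'cork2',onz(t,373.7,162,.02),'plate',[onz(t,325+a/4,135+(b-280)/4,.008)[:2].round(4) for a,b in((52,322),(228,322),(230,454),(55,456))])
print('mouth',onz(t,240.5,170.1,.155))
for a in (0,180,90,-90): print(a,solver.solve_ik([.62,-.22,.2],down(a)))
bot.goto([.58,.03,.36],down(90)); snap('wrist','w0'); print(monitor.observe()['time'])
bot.goto([.62,-.22,.22],down(0)); bot.set_gripper(.05,20); s=snap('wrist','w1'); print(monitor.observe()['time'],s['position'],s['camera_matrix'])
im=lambda f:cv2.imread(f'pics/{f}.png')
cv2.imwrite('pics/w01.png',np.vstack([im('w0'),im('w1')])[:, :][:768] if 0 else cv2.resize(np.hstack([im('w0'),im('w1')]),(800,300)))
E
```

```text
cork1 [ 0.62070109 -0.19516923  0.02      ] cork2 [ 0.63030872 -0.2688817   0.02      ] plate [array([ 0.6812, -0.1672]), array([ 0.6824, -0.2976]), array([ 0.5834, -0.297 ]), array([ 0.5806, -0.1685])]
mouth [0.58168077 0.1139755  0.155     ]
0 [-0.35496358  0.68160192  1.00692075  1.59341066 -0.60579887  1.20872977
  0.77302993]
180 [-0.44287873  0.82030389  1.24997978  1.59845831 -0.79903753  1.31873484
 -2.21616311]
90 [-0.25825725  0.60418238  0.81322729  1.5873699  -0.4680765   1.15496334
  2.23003191]
-90 [-0.34314616  0.66960982  0.98090027  1.59269818 -0.58643256  1.20000093
 -0.81356672]
2.7333
4.65 [ 0.61938134 -0.14827298  0.37104828] [[297.31863964   0.         255.73539872]
 [  0.         297.31863964 190.37838952]
 [  0.           0.           1.        ]]
```

View pics/w01.png

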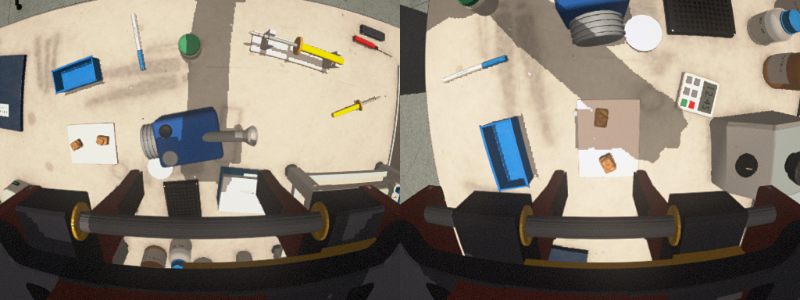

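The wrist view over the plate shows the corks at about (257,150) and (265,207) full-res, with the tray at left. The wrist view over the pump shows the tube mouth at about (322,173) and the rod in its cradle. I measure the corks there.

```bash
cat >> h.py <<'E'
def meas(S,lo,hi,roi,z,mn=20,fish=True):
    h=cv2.cvtColor(S['image'],cv2.COLOR_RGB2HSV); m=cv2.inRange(h,lo,hi); k=np.zeros_like(m); u0,v0,u1,v1=roi; k[v0:v1,u0:u1]=m[v0:v1,u0:u1]
    out=[]
    for c in cv2.findContours(k,cv2.RETR_EXTERNAL,cv2.CHAIN_APPROX_NONE)[0]:
        if cv2.contourArea(c)<mn: continue
        P=np.array([onz(S,u,v,z,fish)[:2] for u,v in c[:,0]]).astype(np.float32)*1000
        (cx,cy),(w,h_),a=cv2.minAreaRect(P); bp=cv2.boxPoints(((cx,cy),(w,h_),a)); e1=bp[1]-bp[0]; e2=bp[2]-bp[1]
        L=e1 if np.hypot(*e1)>np.hypot(*e2) else e2
        out.append(dict(px=c[:,0].mean(0).round(1),c=np.array([cx,cy]).round(1),size=np.array([w,h_]).round(1),ang=round(float(np.degrees(np.arctan2(L[1],L[0]))%180),1)))
    return out
E
python3 - <<'E'
from h import *
w=load('w1');w0=load('w0')
for z in (.012,.024):
  for r in meas(w,(3,100,60),(20,255,255),(225,125,300,225),z,60): print('cork',z,r)
for r in meas(w,(95,90,60),(125,255,255),(90,130,190,255),.041,200): print('tray',r)
for r in meas(w0,(95,90,60),(125,255,255),(60,60,140,130),.041,200): print('tray0',r)
for r in meas(w0,(22,120,90),(38,255,255),(360,50,450,90),.068,60): print('handle',r)
for r in meas(w0,(100,100,40),(130,255,255),(170,120,300,220),.108,60): print('pump',r)
w0['image'];cv2.imwrite('pics/m.png',np.hstack([cv2.resize(w0['image'][145:205,260:350,::-1],None,fx=8.8,fy=8.8,interpolation=2)]))
E
```

```text
cork 0.012 {'px': array([265.5, 209.3]), 'c': array([ 631.5, -270.6]), 'size': array([19.1, 29.3]), 'ang': 115.3}
cork 0.012 {'px': array([257.2, 150.7]), 'c': array([ 620.9, -195.6]), 'size': array([28.2, 19.4]), 'ang': 82.7}
cork 0.024 {'px': array([265.5, 209.3]), 'c': array([ 631.1, -266.5]), 'size': array([18.4, 28.3]), 'ang': 115.3}
cork 0.024 {'px': array([257.2, 150.7]), 'c': array([ 620.9, -194.1]), 'size': array([27.3, 18.8]), 'ang': 82.7}
tray {'px': array([136.5, 196.9]), 'c': array([ 472.5, -249.8]), 'size': array([ 68.8, 114.1]), 'ang': 100.9}
tray0 {'px': array([97.6, 95.4]), 'c': array([ 465.7, -243. ]), 'size': array([ 59.2, 125.8]), 'ang': 100.3}
handle {'px': array([412.3,  68.3]), 'c': array([424. , 286.9]), 'size': array([104.8,  15.6]), 'ang': 80.2}
pump {'px': array([240.3, 179.3]), 'c': array([599.9,   9.4]), 'size': array([ 87.3, 115.7]), 'ang': 100.1}
```

View pics/m.png

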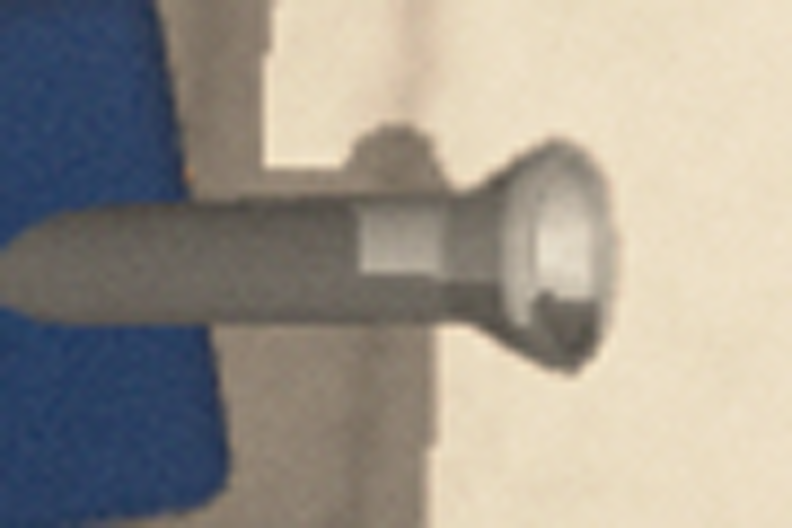

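The rim ellipse is centred at crop (560,255), which is full-res (323.6,174.0). The cork fits are 19 x 29 mm (20 x 28 given), so I can pick now.

```bash
python3 - <<'E'
from h import *
t=load('top0');w=load('w0')
print('mouth tri',tri(ray(t,240.5,170.1),ray(w,323.6,174.0,True)), onz(w,323.6,174.0,.155,True))
ax=np.array([-.185,.983]); T=np.array([.467,-.248])
for p,a,off in (((.621,-.195),-7,.024),((.6313,-.268),25,-.024)):
    bot.goto([*p,.10],down(a)); bot.servo_line([*p,.023],max_speed=.1)
    bot.set_gripper(0.0,15); o=monitor.observe(); print('gap',o['finger_gap'],o['gripper_force'])
    bot.servo_line([*p,.12],max_speed=.2); o=monitor.observe(); print('lift gap',o['finger_gap'],o['tool_pos'])
    d=T+off*ax
    bot.goto([*d,.12],down(-79)); bot.servo_line([*d,.050],max_speed=.12)
    bot.set_gripper(.04,15); bot.servo_line([*d,.13],max_speed=.25); bot.set_gripper(.05)
    print(monitor.observe()['time'])
bot.goto([.45,.03,.36],down(90)); snap('top','top1'); snap('wrist','w2'); print(monitor.observe()['time'])
E
```

```text
mouth tri (array([0.58034136, 0.11326273, 0.16601766]), [np.float64(0.00037156854877195986), np.float64(0.00037156854877109006)]) [0.58302967 0.11578298 0.155     ]
gap 0.02035705013678918 14.974254850722701
lift gap 0.020598213194149933 [ 0.6207209  -0.19440865  0.11917119]
10.3083
gap 0.02008417942449714 14.996749302372336
lift gap 0.019870773332268523 [ 0.63095354 -0.267455    0.11913657]
17.075
18.5917
```

```bash
python3 - <<'E'
from h import *
w=load('w2')
for r in meas(w,(3,100,60),(20,255,255),(0,0,250,384),.03,60): print('cork',r)
for r in meas(w,(22,120,90),(38,255,255),(300,0,512,200),.068,60): print('handle',r)
for r in meas(w,(3,110,60),(20,255,255),(300,0,512,200),.065,20): print('collar',r)
cv2.imwrite('pics/w2s.png',cv2.resize(w['image'][:,:,::-1],(800,600)))
E
```

```text
cork {'px': array([204.1, 337.7]), 'c': array([839.7, -87.6]), 'size': array([203. ,  24.6]), 'ang': 89.6}
cork {'px': array([159.9, 288.2]), 'c': array([ 713.6, -160.7]), 'size': array([ 34.6, 132.3]), 'ang': 170.3}
cork {'px': array([ 96.7, 168.7]), 'c': array([ 466.2, -260.8]), 'size': array([25. , 25.1]), 'ang': 100.5}
cork {'px': array([117.3, 164. ]), 'c': array([ 459.3, -216.4]), 'size': array([25.5, 21.1]), 'ang': 10.3}
handle {'px': array([411. , 146.8]), 'c': array([424.7, 287.4]), 'size': array([104.3,  15.5]), 'ang': 80.5}
collar {'px': array([452.6, 195.6]), 'c': array([508.5, 391.1]), 'size': array([24.4, 12.4]), 'ang': 69.8}
collar {'px': array([380.5, 139. ]), 'c': array([414.3, 227.2]), 'size': array([20.2, 36.3]), 'ang': 175.8}
```

View pics/w2s.png

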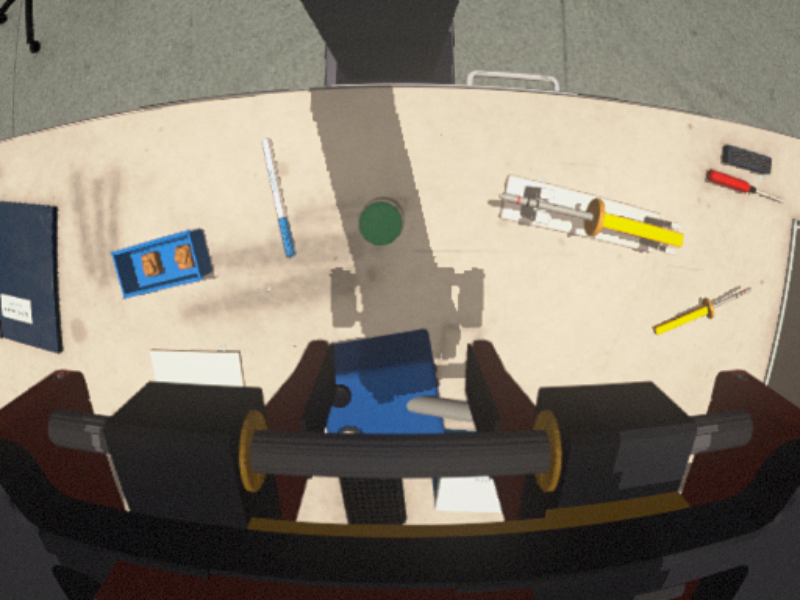

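Both corks lie in the tray at 800x600 pixels (151,264) and (184,256), measuring (0.466,-0.261) and (0.459,-0.216). The rod lies in its cradle with its collar at (597,217) and its tip left at (492,202). Next I take close views of the mouth and the rod.

```bash
python3 - <<'E'
from h import *
bot.goto([.58,.04,.33],down(0)); a=snap('wrist','wm')
bot.goto([.425,.20,.24],down(-9.5)); b=snap('wrist','wr'); print(monitor.observe()['time'],a['position'],b['position'])
for r in meas(b,(22,120,90),(38,255,255),(0,0,512,250),.070,100): print('handle',r)
for r in meas(b,(3,110,60),(20,255,255),(0,0,512,250),.065,20): print('collar',r)
from h import *
def crop(s,P,w,k):
    c=Rm(s['attitude']).T@(np.array(P)-s['position']); th=np.arctan2(np.hypot(c[0],c[1]),c[2]); d=c[:2]/np.hypot(*c[:2]); K=s['camera_matrix']; u,v=th*K[0][0]*d+[K[0][2],K[1][2]]
    u0=max(0,int(u-w//2));v0=max(0,int(v-w//2)); print('crop',u0,v0,u,v); return cv2.resize(s['image'][v0:v0+w,u0:u0+w,::-1],(k*w,k*w),interpolation=2)
cv2.imwrite('pics/mr.png',np.hstack([crop(a,[.582,.114,.155],50,8),crop(b,[.422,.25,.065],100,4)]))
E
```

```text
20.5917 [0.57914065 0.11118617 0.48081281] [0.43680244 0.27041223 0.39209518]
handle {'px': array([241.6, 101.5]), 'c': array([424.3, 284. ]), 'size': array([107.4,  15.1]), 'ang': 80.3}
handle {'px': array([325.5,  17.6]), 'c': array([530.7, 366.2]), 'size': array([ 9.8, 50.7]), 'ang': 110.8}
collar {'px': array([389.3, 243.4]), 'c': array([583.1,  83.6]), 'size': array([ 4.3, 17. ]), 'ang': 167.3}
collar {'px': array([197. , 232.8]), 'c': array([341.9, 138.1]), 'size': array([52.9, 17.3]), 'ang': 48.2}
collar {'px': array([241.6, 155. ]), 'c': array([414.2, 226.5]), 'size': array([10.1, 37.9]), 'ang': 170.4}
crop 233 83 258.73779998707874 108.65451820814442
crop 195 82 245.3025129701627 132.56141788626218
```

View pics/mr.png

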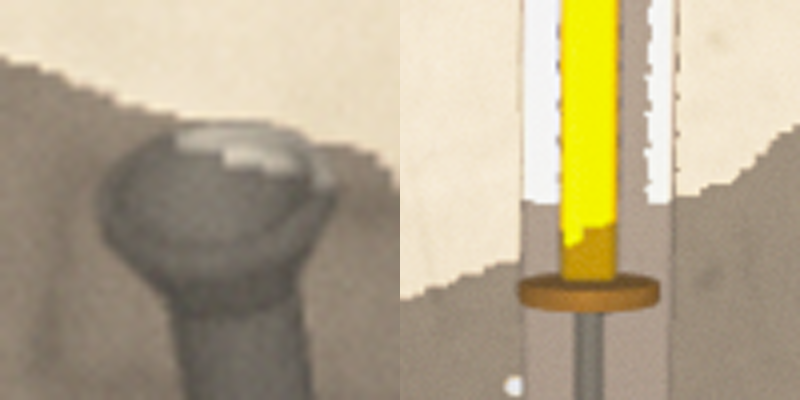

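The mouth ellipse is at crop (217,190), which is full-res (260.1,106.8), and the tube heads down to crop (250,400). The rod handle is centred and vertical in its crop. Next I compute the tube axis and check reach for the whole chain.

```bash
cat >> h.py <<'E'
def rodpose(origin,r,sgn=-1):
    """TCP pose for rod origin & direction r; tool y horizontal; sgn=-1: tool x=-r"""
    r=np.array(r)/np.linalg.norm(r); x=sgn*r; y=np.cross([0,0,-1.],x); y/=np.linalg.norm(y); z=np.cross(x,y)
    return np.array(origin)-.055*r+.008*z, quat(np.column_stack([x,y,z]))
E
cat > t.py <<'E'
from h import *
from scipy.optimize import fsolve,least_squares
t=load('top0');w=load('w0');a=load('wm')
rays=[ray(t,240.5,170.1),ray(w,323.6,174.0,True),ray(a,260.1,106.8,True)]
A=[];b=[]
for p,d in rays:
    d=d/np.linalg.norm(d);m=np.eye(3)-np.outer(d,d);A.append(m);b.append(m@p)
print('tri3',np.linalg.lstsq(np.vstack(A),np.hstack(b),rcond=None)[0],[(p+d*(.155-p[2])/d[2]).round(4) for p,d in rays])
M=np.mean([p+d*(.155-p[2])/d[2] for p,d in rays],0)
def phi(S,u,v,fish,M):
    p,d=ray(S,u,v,fish); d/=np.linalg.norm(d)
    f=lambda q:(np.eye(3)-np.outer(d,d))@(M-q[1]*np.array([np.cos(q[0])*.819,np.sin(q[0])*.819,.574])-p)
    s=least_squares(f,[1.7,.05]); return np.degrees(s.x[0]),s.x[1]
Ma=onz(a,260.1,106.8,.155,True);Mw=onz(w,323.6,174.0,.155,True);Mt=onz(t,240.5,170.1,.155)
print('phi',phi(a,233+250/8,83+400/8,True,Ma),phi(w,260+100/8.8,145+263/8.8,True,Mw),phi(t,225+390/10,150+130/7,False,Mt))
E
python3 - <<'E'
exec(open('t.py').read())
ph=np.radians(100); ax=np.array([np.cos(ph)*np.cos(.6109),np.sin(ph)*np.cos(.6109),np.sin(.6109)])
for sg in(-1,1):
  for nm,o,r in (('cradle',[.4138,.2226,.065],[-.1685,-.9857,0]),('lift',[.4138,.2226,.2],[-.1685,-.9857,0]),('pre',M+.13*ax,-ax),('in',M,-ax),('out',M+.15*ax,-ax),('end',[.53,-.232,.16],[1,0,0])):
    q=solver.solve_ik(*rodpose(o,r,sg)); print(sg,nm,rodpose(o,r,sg)[0].round(3),None if q is None else np.round(q,2))
E
```

```text
tri3 [0.58281075 0.11532336 0.15431305] [array([0.5817, 0.114 , 0.155 ]), array([0.583 , 0.1158, 0.155 ]), array([0.5835, 0.116 , 0.155 ])]
phi (np.float64(99.70842875420074), np.float64(0.03755918559750405)) (np.float64(100.07305422700033), np.float64(0.07797259816162284)) (np.float64(100.67343159011106), np.float64(0.07631227098959097))
-1 cradle [0.423 0.277 0.057] [-1.34  0.61  0.89  2.09 -0.69  0.77 -0.17]
-1 lift [0.423 0.277 0.192] [-1.55  0.44  1.15  1.98 -0.47  1.03 -0.35]
-1 pre [0.556 0.269 0.255] [-0.72  0.47  0.72  1.76 -0.96  1.3   0.54]
-1 in [0.574 0.164 0.18 ] [-0.52  0.59  0.71  1.79 -0.99  1.33  0.79]
-1 out [0.553 0.285 0.266] [-0.76  0.46  0.73  1.75 -0.95  1.3   0.5 ]
-1 end [ 0.475 -0.232  0.152] [-0.28  0.44  0.85  1.96 -0.41  0.92  2.34]
1 cradle [0.423 0.277 0.057] [-0.89  0.45  0.27  2.06 -0.2   0.65  2.48]
1 lift [0.423 0.277 0.192] [-1.1   0.27  0.51  1.96 -0.16  0.96  2.46]
1 pre [0.556 0.269 0.255] [-0.79  0.5   0.83  1.76 -1.    1.35 -2.57]
1 in [0.574 0.164 0.18 ] [-0.46  0.57  0.61  1.78 -0.95  1.29 -2.38]
1 out [0.553 0.285 0.266] [-0.84  0.49  0.85  1.75 -1.    1.35 -2.61]
1 end [ 0.475 -0.232  0.152] [-0.5   0.65  1.26  1.97 -0.72  1.07 -0.49]
```

All three views agree on the mouth at (0.583,0.115,0.155), with a free triangulated height of 0.154 and an azimuth of 100°. Next I grasp and lift the rod, then check it.

```bash
python3 - <<'E'
from h import *
r=[-.1685,-.9857,0]; o=np.array([.4138,.2226,.065])
p,q=rodpose(o,r)
bot.goto(p+[0,0,.09],q); bot.servo_line(p,max_speed=.12); bot.set_gripper(0,45)
s=monitor.observe(); print(s['finger_gap'],s['gripper_force'],s['wrist_force'])
bot.servo_line(p+[0,0,.16],max_speed=.15)
s=monitor.observe(); print(s['time'],s['finger_gap'],s['gripper_force'],s['tool_pos'])
w=snap('wrist','g1'); snap('scene','gs1'); snap('top','gt1')
S=load('gs1')['image']; T=load('gt1')['image']
cv2.imwrite('pics/g.png',np.hstack([cv2.resize(S[120:245,100:225,::-1],(400,400),interpolation=2),cv2.resize(w['image'][:,:,::-1],(400,300))[:, :] if 0 else cv2.resize(w['image'][0:300,100:400,::-1],(400,400))]))
E
```

```text
0.015740304517263357 45.00057578086853 [-0.76832343  1.31511333  1.91671958]
23.8833 0.015690456686387248 44.99969244003296 [0.42256453 0.27663606 0.21628418]
```

View pics/g.png

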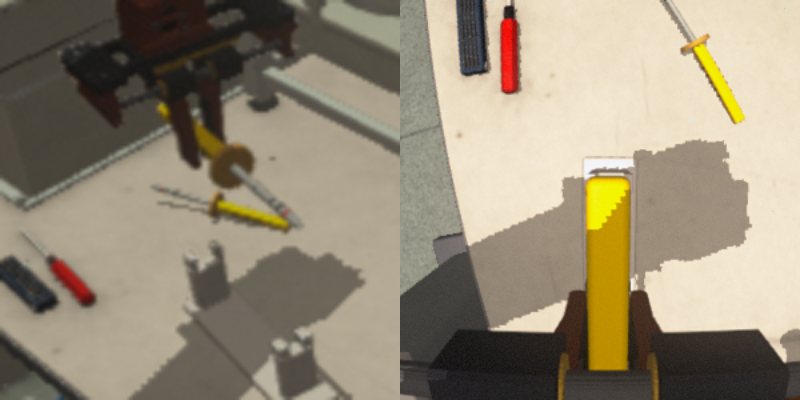

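The rod is lifted clear of the cradle. It is straight in the gripper at a gap of 15.7 mm, with its tip at scene (193,190). Next I approach and insert, checking force at each step.

```bash
python3 - <<'E'
from h import *
S=load('gs1'); r=np.array([-.1685,-.9857,0]); o=np.array([.4138,.2226,.224]); print('pred tip',proj(S,o+.1*r),'pred collar',proj(S,o),'seen collar~',100+232/3.2,120+165/3.2)
M=np.array([.5828,.1153,.155]); ph=np.radians(100); e=np.radians(35); ax=np.array([np.cos(ph)*np.cos(e),np.sin(ph)*np.cos(e),np.sin(e)])
p,q=rodpose(M+.13*ax,-ax); bot.goto(p,q); f0=np.array(monitor.observe()['wrist_force']); print(monitor.observe()['time'],f0)
a=snap('scene','i0'); print('pred tip',proj(a,M+.03*ax),'mouth',proj(a,M))
cv2.imwrite('pics/i0c.png',cv2.resize(a['image'][135:225,205:325,::-1],(800,600),interpolation=2))
for d in (.10,.085,.07):
    bot.servo_line(rodpose(M+d*ax,-ax)[0],max_speed=.06); s=monitor.observe(); f=np.array(s['wrist_force'])-f0
    print(d,f.round(1),s['time'])
    if np.linalg.norm(f)>15: break
E
```

```text
pred tip [193.63691754 190.96752672] pred collar [172.63856977 172.60552726] seen collar~ 172.5 171.5625
24.9833 [-0.46269532  1.50956489 -0.49206077]
pred tip [239.73860807 172.06663271] mouth [247.34500536 179.58875792]
0.1 [ 1.  -2.   0.4] 25.6833
0.085 [ 1.5 -0.7  0.1] 26.0833
0.07 [ 0.5 -1.2 -0.4] 26.4833
```

View pics/i0c.png

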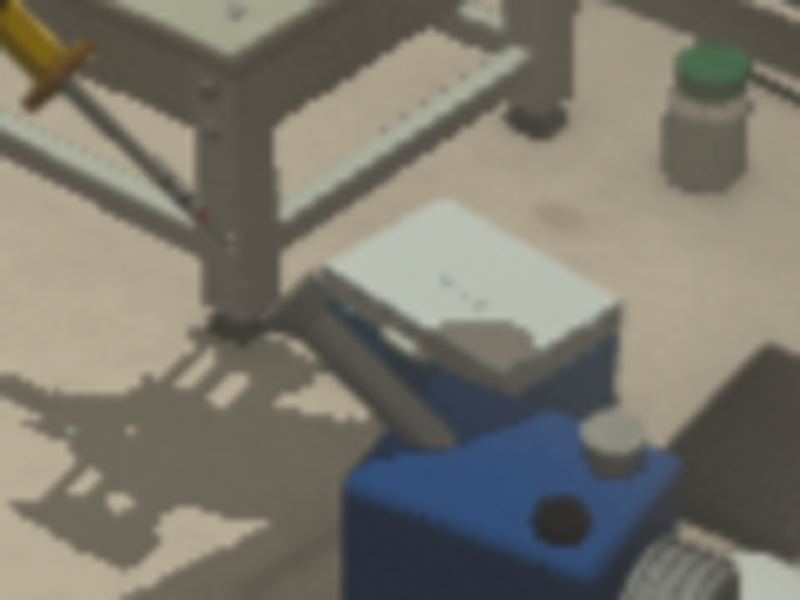

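The rod lined up with the tube, with its tip at crop (225,240) and the mouth at (290,300). At 30 mm depth, past the funnel throat, the force is still low, so I continue down.

```bash
cat >> h.py <<'E'
M=np.array([.5828,.1153,.155]); ph=np.radians(100); e=np.radians(35); ax=np.array([np.cos(ph)*np.cos(e),np.sin(ph)*np.cos(e),np.sin(e)]); f0=np.array([-.46,1.51,-.49])
E
python3 - <<'E'
from h import *
for d in (.05,.03,.015,.008,.004,.001,-.002,-.005,-.008):
    bot.servo_line(rodpose(M+d*ax,-ax)[0],max_speed=.05); s=monitor.observe(); f=np.array(s['wrist_force'])-f0
    print(d,'along',round(float(f@ax),1),'lat',(f-f@ax*ax).round(1),s['finger_gap'],round(s['time'],2))
    if np.linalg.norm(f)>14: break
bot.sleep(.3); a=snap('scene','i1'); w=snap('top','i2'); print('pred collar at M',proj(a,M),monitor.observe()['tool_pos'],rodpose(M+d*ax,-ax)[0])
cv2.imwrite('pics/i1c.png',cv2.resize(a['image'][135:225,205:325,::-1],(800,600),interpolation=2))
E
```

```text
0.05 along -1.2 lat [-0.1  0.2 -0.3] 0.015481211290035131 27.03
0.03 along -2.0 lat [ 0.5 -0.6  0.9] 0.015721296732971925 27.58
0.015 along -1.7 lat [ 0.  -0.8  1.1] 0.015557316849339586 28.03
0.008 along -2.1 lat [ 1.3 -0.   0.4] 0.015571583541756648 28.32
0.004 along -2.1 lat [-0.3 -0.6  0.8] 0.01578031438154444 28.57
0.001 along -2.3 lat [ 0.4 -0.2  0.4] 0.01563876656693092 28.82
-0.002 along 7.0 lat [-1.9 -3.   3.8] 0.015555374768527419 29.07
-0.005 along 16.0 lat [-2.7 -5.1  6.5] 0.01552252602671473 29.32
pred collar at M [247.34500536 179.58875792] [0.57400094 0.16478279 0.18032633] [0.57489098 0.16015426 0.17712561]
```

View pics/i1c.png

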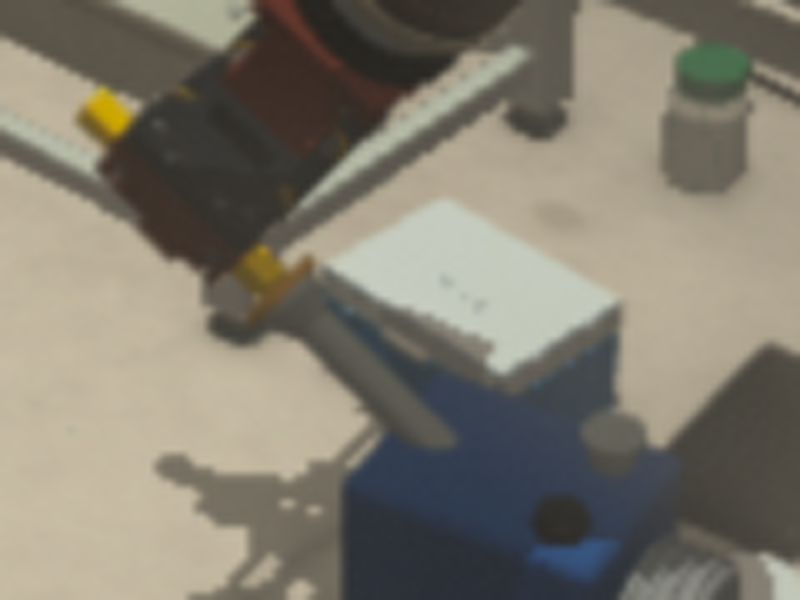

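The collar (crop (280,290)) sits on the rim, with a 16 N axial stop at the predicted depth. Next I draw the rod out and move to the plate.

```bash
python3 - <<'E'
from h import *
bot.servo_line(rodpose(M+.05*ax,-ax)[0],max_speed=.08); bot.servo_line(rodpose(M+.15*ax,-ax)[0],max_speed=.12); bot.sleep(.2)
s=monitor.observe(); print(s['time'],s['wrist_force'],s['finger_gap'])
r=np.array([1,0,0]); o=np.array([.532,-.2325,.158])
p1,q1=rodpose(o+[-.05,.25,.17],[.7,-.7,0]); bot.goto(p1,q1)
p,q=rodpose(o,r); bot.goto(p+[0,0,.08],q); bot.servo_line(p,max_speed=.1); bot.sleep(.5)
s=monitor.observe(); print(s['time'],s['finger_gap'],s['gripper_force'],s['tool_pos'],p)
a=snap('scene','f0'); t=snap('top','f1'); print('pred tip scene',proj(a,o+.1*r),'top',proj(t,o+.1*r),'collar',proj(a,o))
cv2.imwrite('pics/f.png',np.hstack([cv2.resize(a['image'][190:340,270:420,::-1],(400,400),interpolation=2),cv2.resize(t['image'][130:250,300:420,::-1],(400,400),interpolation=2)]))
E
```

```text
31.7417 [ 0.5279741  -0.82280943 -1.18998048] 0.015217493481371868
35.7833 0.01569828895744474 44.999690651893616 [ 0.47701904 -0.23247799  0.1500699 ] [ 0.477  -0.2325  0.15  ]
pred tip scene [368.34368328 224.67952413] top [373.6938232 152.0973366] collar [346.90802455 247.89543662]
```

View pics/f.png

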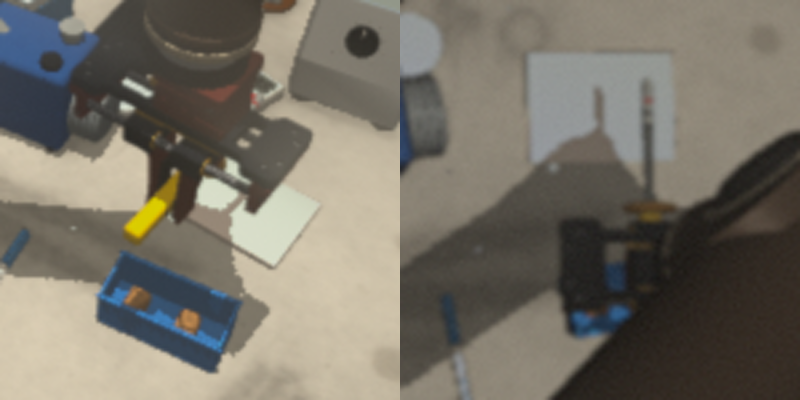

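The view from above has the rod tip at (373.8,153.4), against (373.7,152.1) predicted, over the plate. The corks are in the tray at left crop (138,297) and (188,320). I check level from the handle end, then hand in.

```bash
python3 - <<'E'
from h import *
a=load('f0'); 
h=cv2.inRange(cv2.cvtColor(a['image'],cv2.COLOR_RGB2HSV),(22,120,60),(38,255,255)); h[:190]=0;h[:,:300]=0;h[:,360:]=0
v,u=np.nonzero(h); k=np.argsort(u)[:12]; print('seen end',u.min(),v.max(),u[k].mean(),v[k].mean())
for dp in (-8,0,8):
    r=np.array([np.cos(np.radians(dp)),0,np.sin(np.radians(dp))]); g=np.array([.477,-.2325,.158])
    R_=np.array([-r[2],0,r[0]]); c=np.array([proj(a,g-.061*r+y*np.array([0,.008,0])+z*.007*R_) for y in(-1,1) for z in(-1,1)]); print(dp,'umin',c[:,0].min(),'vmax',c[:,1].max(),c.mean(0))
E
```

```text
seen end 316 281 317.25 275.9166666666667
-8 umin 315.17224523881754 vmax 280.3882377214964 [318.92455036 276.02249921]
0 umin 314.9326855096375 vmax 282.8656228239133 [318.40121472 278.78693113]
8 umin 315.01412124094054 vmax 284.92594835769626 [318.19700242 281.17831352]
```

That is too coarse, so I compare the handle end in the wrist camera with the view taken just after the lift, when the rod was level.

```bash
python3 - <<'E'
from h import *
b=snap('wrist','g2')
for f in('g1','g2'):
    s=load(f); m=cv2.inRange(cv2.cvtColor(s['image'],cv2.COLOR_RGB2HSV),(22,100,50),(38,255,255)); m[:100]=0;m[:,:220]=0;m[:,:]=m; m[:,300:]=0
    n,l,st,c=cv2.connectedComponentsWithStats(m); i=1+np.argmax(st[1:,4]); print(f,st[i],[int((l[r]==i).sum()) for r in (150,170,190,210)])
s=load('g2'); C=Rm(s['attitude']);K=s['camera_matrix']; o=monitor.observe(); print(o['orientation'])
for dp in(-8,-4,0,4):
    r=np.array([np.cos(np.radians(dp)),0,np.sin(np.radians(dp))]); R_=np.array([-r[2],0,r[0]]); P=np.array([.477,-.2325,.158])-.061*r+.007*R_
    c=C.T@(P-s['position']); th=np.arctan2(np.hypot(*c[:2]),c[2]); print(dp,th*K[0][0]*c[:2]/np.hypot(*c[:2])+[K[0][2],K[1][2]])
E
```

```text
g1 [ 240  133   33  146 4474] [32, 32, 31, 31]
g2 [ 240  133   33  146 4571] [31, 32, 32, 31]
[ 3.05119761e-06 -2.92466931e-05  1.00000000e+00 -4.61651821e-07]
-8 [255.170681   141.07378247]
-4 [255.18726263 138.06350084]
0 [255.2035158  135.86226451]
4 [255.21934325 134.41209258]
```

The handle end is at row 133 in both views, so the rod has not pitched or slipped and is level. I hand in now.

```bash
python3 -c "
from h import *
print(bot.finish_job(), monitor.observe()['time'])"
```

```text
the job is handed in; nothing more can be done
the job is handed in; nothing more can be done
```

The job is handed in, though no verdict came back: both corks are in the waste tray, and the rod went down the guide tube to its collar stop and was drawn right out. It is now held level with its tip about 15 cm above the cleared plate. The last clock reading before hand-in was about 36 s of the 72 s allowed.

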